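# Lock the sprung hatch of the leak tester with its quarter-turn fastener

### The arm

A 7-joint arm with a two-finger parallel gripper is mounted at the origin on the work surface. World frame = base frame: x ahead of the robot, y to its left, z up, the work surface at z = 0. Lengths are in m, angles in rad, forces in N, time in s.
With the tool pointing down it reaches from about 0.4 to 0.9 m from the base axis. Payload 5.5 kg.
Tool frame: the origin (TCP) lies midway between the tips of the shut fingers; the grasp point (between the pads) lies 19 mm behind it; x points along the fingers, y is the direction in which the jaws open and shut, and the axes are right-handed (so a half turn about x gives the same grasp; the last joint's range is limited). The gripper opens to 92 mm and grips with 3 to 60 N. Pads are 19 mm wide; open, the fingers measure 130 mm over their backs; the gripper's body (75 mm by 190 mm) begins 47 mm behind the grasp point.
Start: joints at [-0.876, 0.501, -0.427, 1.55, 0.221, 1.138, -0.21], TCP at [0.272, 0.59, 0.227] pointing down, gripper open.
Joint ranges: [-2.88, 2.88], [-0.31, 2.03], [-1.54, 1.56], [0.2, 2.42], [-1.41, 4.55], [0.19, 2.02], [-2.57, 2.57]. Speed limits (rad/s): [2.57, 2.57, 3.14, 3.14, 3.14, 3.14, 3.14].

### API

Orientations are given as a rotation vector (axis times angle).
In Python, from bench import * gives the robot as it stands. Calls block until the motion is done:
- move_ptp(position, orientation): joint-space move of the TCP to a pose.
- move_linear(position, rot=None, vel=0.15): straight line of the TCP; rot=None keeps the orientation; vel is the mean speed in m/s.
- goto_joints(angles): joint-space move.
- gripper_to(opening, newtons=None): finger opening in m; newtons is the grip in N (None keeps the last); returns when the fingers have stopped.
- wait(seconds).
- solve_ik(position, orientation): joint angles nearest the present ones, or None.
- sense(): the state.
- snapshot(name): name is "side" or "top"; returns a dict with "color" (480x640x3 uint8, red, green, blue), "K" (3x3 intrinsics, pixels), "k1" (the pictures are not rectified: a ray, as slopes to the right and down, at radius r is drawn at 1 + k1 r^2 times it, then the intrinsics apply), "rvec" (rotation vector, rad) and "tvec" (3), from world to camera coordinates, as OpenCV has them. Camera axes: x right, y down, z forward; pixel columns grow to the right and rows downward; lengths in m; the calibration is good to about 2 mm. A picture is of the moment at which its call begins. There is no depth.
A pose or a line that the arm cannot do raises Unreachable and nothing moves.
- close_job(): hands the job in, once; it reports no verdict.
The state is a dict: "t": time; "joint_positions": joint angles; "qd": joint speeds; "effort": joint torques, N m; "ee_pos": TCP position; "orientation": TCP orientation; "force": force on the tool from outside, world axes, zero at the start; "wrist_torque": the same for the moment, N m; "finger_gap": finger opening in m.
Only numpy, scipy, OpenCV 4.12 (cv2) and the standard library are available. Lean on these libraries where they do the work, as an engineer would, in place of code of your own. Each camera call takes 0.05 s, during which the arm holds its last target. There are 200 camera calls.

### The job

The hatch on top of the grey leak-test unit is standing ajar on its spring. Set a fingertip in the slot of the round quarter-turn fastener, press the hatch down shut and, keeping it down, turn the fastener a quarter turn clockwise (seen from above) to its stop, so that the hatch stays locked shut when you take the finger away. Grasp and lift nothing, and leave the brass key, the spring hook, the parts cup and the push button alone.

Things in the scene. Friction and masses are not known exactly. Their poses are not given: they have to be found in the camera images.
- unit: Leak-test unit: fixed grey box 200 (x) by 220 (y) by 80 mm, its top an aluminium hatch hinged at its +x edge (-x edge lifts). Origin on the bench right below the fastener's axis, z up; -x side (round gauge) roughly faces the robot. Hatch shut: plate top 90 mm above the bench; dark collar round the fastener (outer dia. 128, inner 114 mm), rim at 114 mm. Position and yaw vary.
- hatch (a joint): Hatch hinge angle: 0 = shut, 0.10 rad = fully ajar (fastener about 9.5 mm higher than shut). A spring lifts it ajar unless it is locked; holding it shut takes about 5 N down at the fastener. Locked and released, it rests on its cam at about 0.02 rad.
- cam (a joint): Fastener angle: 0 = slot along the unit's y (open), grows clockwise from above to a stop at 1.571 = slot along unit's x (locked). Starts at 0 to 0.3, stays where left, turns with about 0.2 N m. Its tongue under the hatch must pass under a keeper: with the hatch ajar it is blocked at about 0.9 rad; press the hatch to within 3 mm of shut and keep it pressed until past 1.35.
- slot (a point): Centre of the fastener on its axis, at the slot's floor (94 mm above the bench with the hatch shut). Round aluminium rotor, dia. 110 mm, with one straight slot across its middle: 40 mm wide, 20 mm deep, 110 mm long, dark floor, ends closed by the collar; lands beside it are flush with the collar. Site y runs along the slot, x across, z up the axis. Push a side wall about 30 mm off the axis.
- key: Bystander: loose lacquered brass low C key, 125 mm long (its x), 50 mm wide, 18 mm high, lying on the bench; origin on its underside. Must stay put.
- spring_hook: Bystander: loose titanium spring hook, a rod tool 155 mm long (its x), 10 mm thick, lying on the bench; origin on its underside. Must stay put.
- cup: Bystander: loose glossy grey parts cup, 68 mm across the rim, 45 mm high, standing on the bench; origin on its underside. Must stay put.
- stop_stand: Bystander: fixed base plate 120 mm (its x) by 70 mm by 12 mm with a stainless post 97 mm high carrying a spring-loaded stop, and a red push button on the base; origin at the centre of its underside.
- button (a joint): Travel of the red push button on the stop stand: 0 = out, 0.006 m = fully pressed. Not to be pressed.

How it is judged:
By the outcome, as a careful person would: the job done as asked, in the order asked, and still so for the second after the job is handed in, with the robot touching nothing.
It also fails if it takes over 38 s, if anything falls off the work surface, if the arm or the gripper's body presses on something with over 40 N, if the wrist force passes 120 N, or if a joint passes its speed limit or range.

## Working session

There is one attempt and no reset: what is moved stays moved. The work goes in short steps, each a Python script; the robot and the scene stay as the last script left them, time stands still between calls to the robot, and variables do not carry over. Pictures are saved under pics/ and viewed, about 8 in all and at most 12, crops included, and the job is handed in when it is done.

```bash
ls; mkdir -p pics
python3 - <<'E'
from bench import *
import cv2,pickle
s=sense();print(s)
for n in("side","top"):
    d=snapshot(n);pickle.dump(d,open(f"{n}0.pkl","wb"));cv2.imwrite(f"pics/{n}0.png",d["color"][...,::-1]);print(n,d["K"],d["k1"],d["rvec"],d["tvec"])
E
```

```text
pics
{'t': 0.0, 'joint_positions': array([-0.87582877,  0.50185114, -0.42680264,  1.55144889,  0.2207839 ,
        1.1382864 , -0.21031787]), 'qd': array([-0.00168969,  0.0005003 ,  0.00054289, -0.00227864,  0.00068146,
        0.00254484,  0.00099973]), 'effort': array([-3.27546195e-04, -5.66589117e+01, -5.81551015e+00, -2.79115534e+01,
       -6.84293266e-02,  3.04859388e-02,  1.65233819e-04]), 'ee_pos': array([0.27174512, 0.58970027, 0.22567776]), 'orientation': array([ 0.33714327,  1.54464949, -0.34010506]), 'force': array([-0.06189321,  0.66009564, -0.25875581]), 'wrist_torque': array([-0.00601376,  0.0130595 ,  0.01448935]), 'finger_gap': 0.09156601606665246}
side [[497.59485907   0.         322.75488092]
 [  0.         497.59485907 243.19189352]
 [  0.           0.           1.        ]] -0.05657560172831759 [ 0.34612121 -2.8407396   1.05936955] [0.5437455  0.15509772 0.97928299]
top [[516.62830198   0.         321.3255052 ]
 [  0.         516.62830198 245.10250544]
 [  0.           0.           1.        ]] -0.055963678861171144 [ 2.11933815 -2.15820728  0.14524433] [0.01849601 0.58016215 1.12212471]
```

View pics/top0.png

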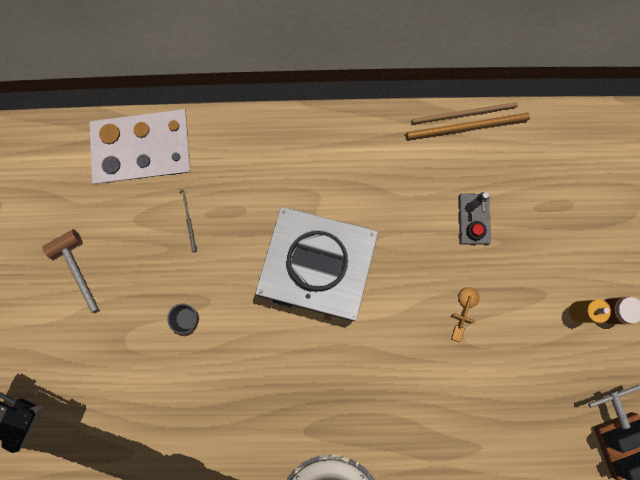

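View pics/side0.png

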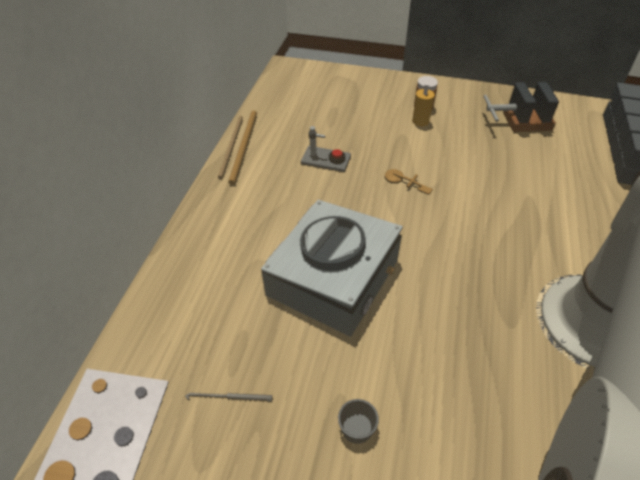

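The top view shows the unit at about (317,261), with plate corners near (282,209), (377,233), (353,320) and (255,297). The dark slot runs slightly down to the right. The bystanders are well clear. Next I'll cast rays for measurements and view a zoomed crop.

```bash
cat > h.py <<'E'
import numpy as np,cv2,pickle
from scipy.spatial.transform import Rotation as R
def cam(d):
    Rm=cv2.Rodrigues(np.array(d["rvec"]))[0];return Rm,-Rm.T@np.array(d["tvec"]).ravel()
def ray(d,px):
    Rm,c=cam(d);u=cv2.undistortPoints(np.array(px,float).reshape(-1,1,2),np.array(d["K"]),np.array([d["k1"],0,0,0,0.]))[:,0]
    return c,np.c_[u,np.ones(len(u))]@Rm
def cast(d,px,z):
    c,v=ray(d,px);return c+v*((z-c[2])/v[:,2])[:,None]
def proj(d,P):
    return cv2.projectPoints(np.array(P,float).reshape(-1,1,3),np.array(d["rvec"]),np.array(d["tvec"]),np.array(d["K"]),np.array([d["k1"],0,0,0,0.]))[0][:,0]
E
python3 - <<'E'
from h import *
t=pickle.load(open("top0.pkl","rb"));s=pickle.load(open("side0.pkl","rb"))
print(cam(t)[1],cam(s)[1])
g=cv2.cvtColor(t["color"],cv2.COLOR_RGB2GRAY)
# plate: grey (low saturation), bright
hsv=cv2.cvtColor(t["color"],cv2.COLOR_RGB2HSV)
m=((hsv[...,1]<40)&(g>110)).astype(np.uint8);m[:190]=0;m[340:]=0;m[:,:240]=0;m[:,400:]=0
cs,_=cv2.findContours(m,cv2.RETR_EXTERNAL,cv2.CHAIN_APPROX_NONE);c=max(cs,key=cv2.contourArea)
print("plate",cv2.minAreaRect(c),cv2.boxPoints(cv2.minAreaRect(c)))
d=((g<90)&(hsv[...,1]<90)).astype(np.uint8);pm=np.zeros_like(g);cv2.fillConvexPoly(pm,cv2.convexHull(c),1);pm=cv2.erode(pm,np.ones((9,9)))
d&=pm
cs2,hi=cv2.findContours(d,cv2.RETR_CCOMP,cv2.CHAIN_APPROX_NONE)
for c2,h in zip(cs2,hi[0]):
    if len(c2)>20:print("dark",h[3],cv2.contourArea(c2),cv2.fitEllipse(c2),cv2.minAreaRect(c2))
a=cv2.resize(t["color"][200:330,245:385,::-1],None,fx=4,fy=4,interpolation=cv2.INTER_CUBIC)
cv2.imwrite("pics/ctop.png",a)
E
```

```text
[ 0.408543   -0.00484277  1.19547616] [0.39646967 0.6394602  0.84416355]
plate ((316.5641174316406, 262.4862060546875), (104.07276916503906, 92.39338684082031), 14.444037437438965) [[254.64948 294.24307]
 [277.69556 204.77005]
 [378.47876 230.72934]
 [355.43268 320.20236]]
dark -1 2831.0 ((316.4980163574219, 261.0322265625), (59.17761993408203, 60.95828628540039), 58.18253707885742) ((316.5, 261.5), (59.39696502685547, 60.81117630004883), 45.0)
dark 1 621.5 ((312.7724914550781, 275.5809631347656), (18.174352645874023, 50.213985443115234), 106.37777709960938) ((312.26434326171875, 276.9012756347656), (49.43553924560547, 18.171510696411133), 16.389541625976562)
dark 1 571.5 ((322.5310363769531, 243.58578491210938), (17.34105110168457, 48.03059768676758), 105.35990905761719) ((322.19287109375, 242.16891479492188), (47.11892318725586, 17.255252838134766), 16.189205169677734)
```

View pics/ctop.png

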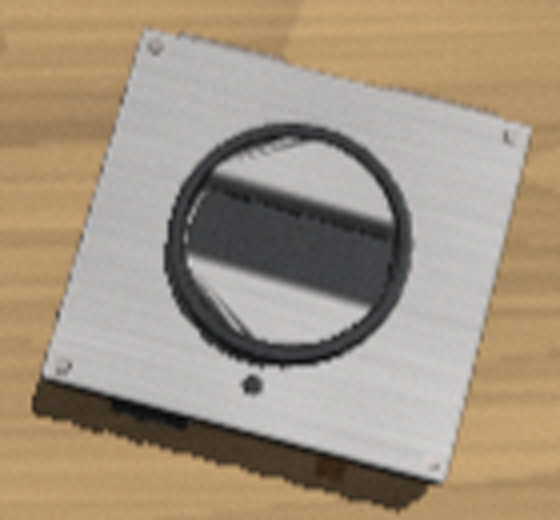

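The crop shows the plate, collar and slot clearly. The plate corners are at about TL (281.5,207.5), TR (377.8,232), BR (356,320.5) and BL (256,294.5). The slot is nearly parallel to the hinge edge, so the cam is close to 0.

Run:
```python
from h import *
t=pickle.load(open("top0.pkl","rb"));s=pickle.load(open("side0.pkl","rb"))
px=[(281.5,207.5),(377.8,232),(356,320.5),(256,294.5)]
P=np.array([cast(t,[p],z)[0] for p,z in zip(px,[.09,.09,.11,.11])])
print(P.round(4));L=lambda a,b:np.linalg.norm(P[a]-P[b])
print("sizes y",L(0,1),L(3,2),"x",L(0,3),L(1,2))
xd=[(P[0]-P[3]),(P[1]-P[2])];yd=[P[0]-P[1],P[3]-P[2]]
print("yaw x",[np.degrees(np.arctan2(v[1],v[0])) for v in xd],"yaw y",[np.degrees(np.arctan2(-v[0],v[1])) for v in yd],"mid",P.mean(0))
print("collar(top)",cast(t,[(316.5,261.03)],.120))
# side: dark collar ellipse
g=cv2.cvtColor(s["color"],cv2.COLOR_RGB2GRAY)
C=cast(t,[(316.5,261.03)],.120)[0];print("proj side",proj(s,C))
# slot long edges in top (zoom coords -> px)
for e in ([(208,180),(388,232)],[(192,252),(368,302)]):
    q=cast(t,np.array(e)/4+[245,200],.1235);v=q[0]-q[1];print("edge",q.round(4).tolist(),np.degrees(np.arctan2(-v[0],v[1])))
c=cv2.resize(s["color"][195:335,255:415,::-1],None,fx=4.5,fy=4.5,interpolation=cv2.INTER_CUBIC)
# project predicted rim circle in side for check
yaw=np.radians(-14.5)
for r in(.064,.055):
    a=np.linspace(0,2*np.pi,60);p=proj(s,np.c_[C[0]+r*np.cos(a),C[1]+r*np.sin(a),.1235-.1*(r*np.cos(a-yaw))])
    for q in p: cv2.circle(c,tuple(int(x) for x in (q-[255,195])*4.5+2),1,(0,0,255) if r>.06 else (0,255,0),-1)
cv2.imwrite("pics/cside.png",c)
```

```text
[[ 0.6584  0.0933  0.09  ]
 [ 0.5998 -0.1156  0.09  ]
 [ 0.4105 -0.0622  0.11  ]
 [ 0.4681  0.1463  0.11  ]]
sizes y 0.216913415002013 0.21628043271102512 x 0.1984850352565224 0.19771671524537116
yaw x [np.float64(-15.569486566696632), np.float64(-15.75388808488582)] yaw y [np.float64(-15.665264973945915), np.float64(-15.460691036484482)] mid [0.53419479 0.01542581 0.1       ]
collar(top) [[0.53538438 0.01778709 0.12      ]]
proj side [[332.74476177 239.7871255 ]]
edge [[0.5696, 0.0581, 0.1235], [0.5403, -0.0357, 0.1235]] -17.330343724125523
edge [[0.5317, 0.0669, 0.1235], [0.5039, -0.0244, 0.1235]] -16.965418018250507
```

View pics/cside.png

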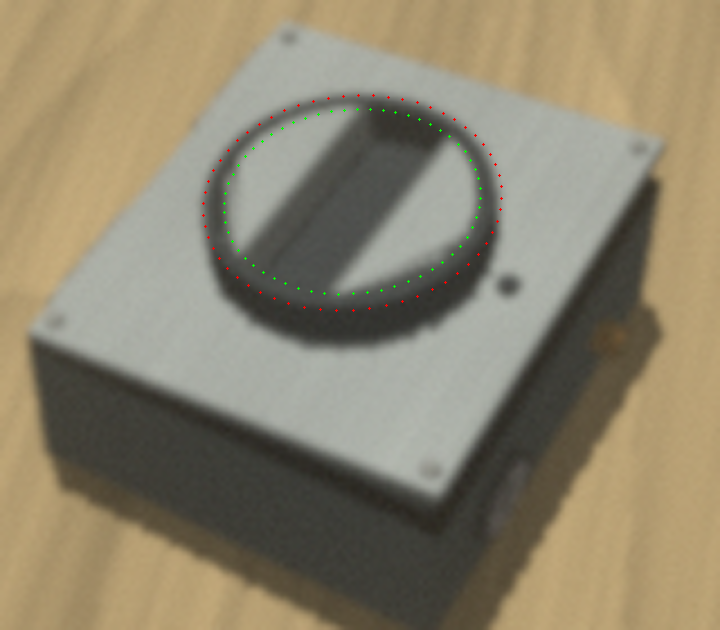

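Unit yaw is about -15.6° and the cam about 0.03 rad. The predicted rim overlay fits the side view, with the collar centre near (332,239) px. The plan is to put the shut fingers in the slot's -y end, press down, and swing clockwise toward -x with the tool turning along. First I check IK over the whole path.

```bash
cat >> h.py <<'E'
PSI=np.radians(-15.6);C=np.array([.5328,.0182])
def pose(phi,lead,z,flip,along=.03,c=C):
    th=PSI-phi;sy=np.array([-np.sin(th),np.cos(th)]);sx=np.array([np.cos(th),np.sin(th)])
    p=c-along*sy-lead*sx;y=np.r_[sy,0]*flip;x=np.array([0,0,-1.])
    return np.r_[p,z],R.from_matrix(np.c_[x,y,np.cross(x,y)]).as_rotvec()
E
python3 - <<'E'
from bench import *
from h import *
for f in(1,-1):
    for phi,z in((.03,.2),(.03,.09),(.8,.09),(1.7,.09)):
        q=solve_ik(*pose(phi,.01,z,f));print(f,phi,None if q is None else np.round(q,2))
E
```

```text
1 0.03 [ 0.06  0.26 -0.12  1.92  0.04  0.96  1.2 ]
1 0.03 [ 0.1   0.42 -0.17  2.    0.1   0.72  1.14]
1 0.8 [-0.04  0.4  -0.04  2.04  0.03  0.71  0.4 ]
1 1.7 [-0.19  0.41  0.07  2.02 -0.04  0.71 -0.49]
-1 0.03 [-0.3   0.26  0.31  1.94 -0.1   0.96 -1.82]
-1 0.03 [-0.31  0.43  0.33  2.02 -0.21  0.72 -1.72]
-1 0.8 [-0.93  0.71  1.13  2.06 -0.83  0.92 -1.97]
-1 1.7 [ 0.28  0.46 -0.5   2.    0.31  0.75  2.34]
```

Run:
```python
from bench import *
from h import *
gripper_to(0.0)
ca=C+.0025*np.array([np.cos(PSI),np.sin(PSI)])
move_ptp(*pose(.03,0,.2,1,c=ca));print(sense()["t"])
p,r=pose(.03,0,.128,1,c=ca)
move_linear(p,r,vel=.12)
s=sense();print(s["t"],s["ee_pos"],p,s["force"],s["finger_gap"])
a=snapshot("side");b=snapshot("top")
A=cv2.resize(a["color"][170:330,250:410,::-1],None,fx=2.5,fy=2.5,interpolation=cv2.INTER_CUBIC)
B=cv2.resize(b["color"][180:340,240:400,::-1],None,fx=2.5,fy=2.5,interpolation=cv2.INTER_CUBIC)
cv2.imwrite("pics/near.png",np.hstack([A,B]))
```

```text
3.8667
4.6167 [ 0.52675923 -0.01092264  0.12840739] [ 0.52627723 -0.01111218  0.128     ] [ 0.78389423 -0.08529228  0.92213875] 0.000490303267936679
```

View pics/near.png

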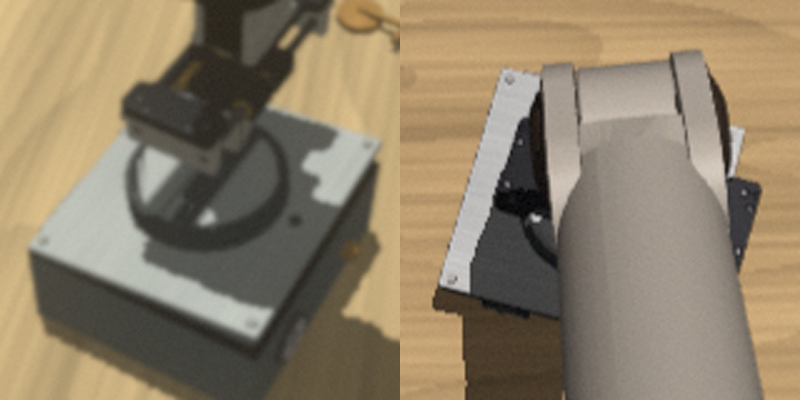

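The shut fingers sit just above the slot at its far (-y) end in the side view, around (205,190) in the left crop. In the top view the arm hides the fastener. Next I descend and press, watching the force.

Run:
```python
from bench import *
from h import *
f0=sense()["force"]
for z in (.112,.106,.102,.099,.096,.094,.0925):
    k=np.clip((z-.094)/.0095,0,1)
    move_linear(pose(.03,0,z,1,c=C+k*.0025*np.array([np.cos(PSI),np.sin(PSI)]))[0],vel=.03)
    s=sense();F=s["force"]-f0;print(round(s["t"],2),z,s["ee_pos"].round(4),F.round(1))
    if F[2]>25 or np.hypot(*F[:2])>20:break
```

```text
5.4 0.112 [ 0.5262 -0.0111  0.1119] [-0.2 -0.3 -0.3]
5.75 0.106 [ 0.526  -0.0111  0.1057] [ 0.4  0.7 -0.1]
6.03 0.102 [ 0.5262 -0.011   0.1023] [-0.8  0.1  4.8]
6.28 0.099 [ 0.5258 -0.0109  0.0995] [-0.4 -0.4  5.7]
6.53 0.096 [ 0.5254 -0.0107  0.0966] [ 0.6 -0.9  5.6]
6.78 0.094 [ 0.5252 -0.0107  0.0948] [ 1.  -1.   6.8]
7.03 0.0925 [ 0.5252 -0.0107  0.0941] [-1.4  0.1 13. ]
```

Contact came at about 0.103 and the hatch seats at 0.094, both as expected. Now the turn.

```bash
cat > turn.py <<'E'
from bench import *
from h import *
import sys
f0=np.array([.78,-.09,.92])
def act(ps):
    d=np.array(ps[:2])-C;r=np.hypot(*d)
    az=np.arctan2(d[1],d[0]); phi_f=(PSI-np.pi/2)-az   # finger bearing measured clockwise from -y end
    return r,phi_f-np.arcsin(10.5e-3/r)
z=float(sys.argv[1])
for a in sys.argv[2:]:
    phi,lead=map(float,a.split(","))
    move_linear(*pose(phi,lead,z,1),vel=.06)
    s=sense();F=s["force"]-f0;r,pa=act(s["ee_pos"]);th=PSI-phi
    ft=F[0]*np.cos(th)+F[1]*np.sin(th)
    print(round(s["t"],2),phi,"z",s["ee_pos"][2].round(4),"r",r.round(4),"camEst",pa.round(3),"Fz",F[2].round(1),"Ft",ft.round(1),"F",F.round(1))
    if F[2]>40 or F[2]<8: z+=.001 if F[2]>40 else -.001;print("z",z)
    if np.hypot(*F[:2])>45:print("STOP");break
E
python3 turn.py .0915 .03,.006 .03,.0105 .15,.0105 .3,.0105 .45,.0105 .6,.0105 .75,.0105
```

```text
7.28 0.03 z 0.094 r 0.0295 camEst -0.255 Fz 11.6 Ft 1.7 F [ 1.5 -1.1 11.6]
7.53 0.03 z 0.0941 r 0.0296 camEst -0.109 Fz 11.7 Ft 1.4 F [ 1.4 -0.3 11.7]
7.8 0.15 z 0.094 r 0.0294 camEst 0.021 Fz 12.8 Ft 1.7 F [ 1.5 -0.8 12.8]
8.1 0.3 z 0.094 r 0.029 camEst 0.18 Fz 13.3 Ft 2.2 F [ 1.9 -1.  13.3]
8.4 0.45 z 0.094 r 0.0287 camEst 0.341 Fz 13.5 Ft 2.3 F [ 1.2 -2.2 13.5]
8.7 0.6 z 0.094 r 0.0285 camEst 0.503 Fz 14.0 Ft 1.9 F [ 1.1 -1.6 14. ]
9.0 0.75 z 0.0939 r 0.0284 camEst 0.669 Fz 13.6 Ft 1.7 F [ 1.  -1.3 13.6]
```

The tangential force is lower than the 7 N or so I expected, so I'll check visually that the rotor is following.

Run:
```python
from bench import *
from h import *
s=sense();print(s["t"],s["force"],s["wrist_torque"])
a=snapshot("side")
cv2.imwrite("pics/mid.png",cv2.resize(a["color"][170:330,250:410,::-1],None,fx=3.5,fy=3.5,interpolation=cv2.INTER_CUBIC))
```

```text
9.0 [ 1.80031162 -1.42041207 14.54913834] [-0.47558738 -0.37465244 -0.07837386]
```

View pics/mid.png

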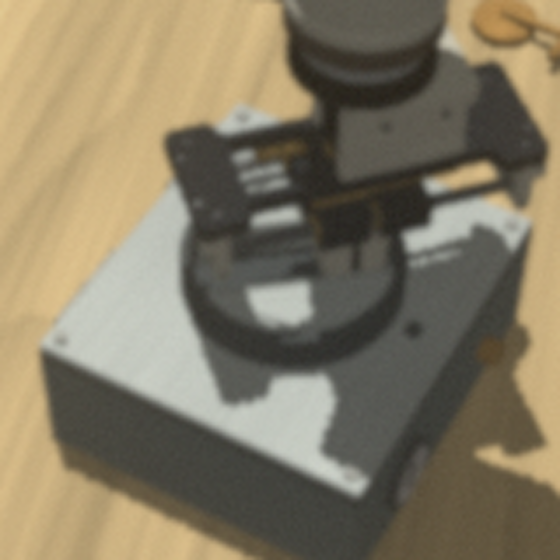

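In the side view the fingers are down in the slot near (340,255). The slot now runs across the image instead of along the hinge edge, so the rotor is following. I continue to the stop.

```bash
python3 turn.py .0915 .9,.0105 1.05,.0105 1.2,.0105 1.35,.0105 1.5,.0105 1.6,.0105 1.65,.0105 1.7,.0105 1.75,.0105 1.8,.0105
```

```text
9.35 0.9 z 0.0939 r 0.0283 camEst 0.833 Fz 13.1 Ft 2.1 F [ 0.7 -2.  13.1]
9.65 1.05 z 0.0939 r 0.0283 camEst -5.283 Fz 15.0 Ft 2.2 F [ 0.2 -2.2 15. ]
9.95 1.2 z 0.0939 r 0.0283 camEst -5.115 Fz 14.2 Ft 1.8 F [ 0.5 -1.8 14.2]
10.25 1.35 z 0.0939 r 0.0284 camEst -4.948 Fz 14.7 Ft 2.2 F [-0.5 -2.2 14.7]
10.55 1.5 z 0.0938 r 0.0287 camEst -4.823 Fz 16.6 Ft 5.2 F [-1.5 -5.  16.6]
10.8 1.6 z 0.0937 r 0.0288 camEst -4.766 Fz 19.8 Ft 7.3 F [-3.6 -6.5 19.8]
11.05 1.65 z 0.0936 r 0.0291 camEst -4.768 Fz 24.2 Ft 12.3 F [ -7.8 -10.2  24.2]
11.3 1.7 z 0.0935 r 0.0295 camEst -4.782 Fz 28.8 Ft 17.2 F [-11.8 -13.7  28.8]
11.55 1.75 z 0.0933 r 0.0299 camEst -4.797 Fz 33.3 Ft 22.1 F [-16.7 -16.5  33.3]
11.8 1.8 z 0.0932 r 0.0303 camEst -4.809 Fz 40.1 Ft 26.9 F [-20.5 -19.5  40.1]
z 0.0925
```

The cam has reached a hard stop, with the tangential force climbing from a constant angle near 1.5 rad. I relax the push, lift straight out, and inspect.

Run:
```python
from bench import *
from h import *
def st(n):
    s=sense();print(n,round(s["t"],2),s["ee_pos"].round(4),s["force"].round(1))
move_linear(*pose(1.6,.0095,.0925,1),vel=.05);st("relax")
p,r=pose(1.57,.004,.0935,1);move_linear(p,r,vel=.05);st("free")
for z in(.096,.099,.105,.14):
    p[2]=z;move_linear(p,vel=.06);st(z)
p[2]=.25;move_linear(p,vel=.2)
move_ptp(np.array([.3,.45,.3]),r);st("away")
import pickle
a=snapshot("side");b=snapshot("top");pickle.dump((a,b),open("end.pkl","wb"))
A=cv2.resize(a["color"][180:330,250:410,::-1],None,fx=2.5,fy=2.5,interpolation=cv2.INTER_CUBIC)
B=cv2.resize(b["color"][190:340,240:400,::-1],None,fx=2.5,fy=2.5,interpolation=cv2.INTER_CUBIC)
cv2.imwrite("pics/end.png",np.hstack([A,B]))
```

```text
relax 12.15 [0.5071 0.0334 0.0939] [-3.9 -7.  16.3]
free 12.43 [0.5059 0.03   0.0943] [ 1.  -1.1  5.2]
0.096 12.68 [0.5059 0.0299 0.0967] [ 1.8 -0.7  4.9]
0.099 12.93 [0.5038 0.0303 0.0985] [-0.4  0.2 -0.1]
0.105 13.18 [0.5049 0.0302 0.1052] [-0.1  0.9 -0.2]
0.14 13.92 [0.5049 0.0302 0.1401] [ 0.2  0.3 -0.3]
away 16.33 [0.3013 0.4488 0.2996] [ 0.2 -0.8  0. ]
```

View pics/end.png

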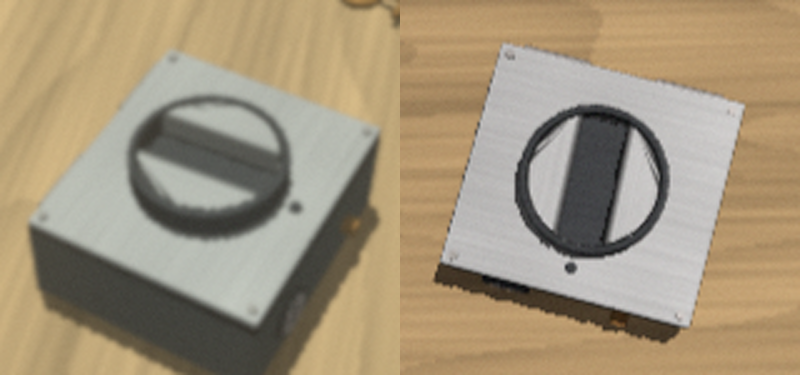

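The slot now runs along the unit's x, and the finger lost contact at 0.097 to 0.098 rather than following the hatch up to about 0.106. So the hatch is held by the cam. I measure the slot angle, hatch lift and bystander motion before handing in.

Run:
```python
from h import *
a,b=pickle.load(open("end.pkl","rb"));t0=pickle.load(open("top0.pkl","rb"));s0=pickle.load(open("side0.pkl","rb"))
def lands(d):
    hsv=cv2.cvtColor(d["color"],cv2.COLOR_RGB2HSV);g=cv2.cvtColor(d["color"],cv2.COLOR_RGB2GRAY)
    dk=((g<90)&(hsv[...,1]<90)).astype(np.uint8);m=np.zeros_like(dk);cv2.circle(m,(317,261),36,1,-1);dk&=m
    cs,h=cv2.findContours(dk,cv2.RETR_CCOMP,cv2.CHAIN_APPROX_NONE)
    for c,k in zip(cs,h[0]):
        if cv2.contourArea(c)>300:
            e=cv2.fitEllipse(c);th=np.radians(e[2]+90);v=np.array([np.cos(th),np.sin(th)])
            print("hole" if k[3]>=0 else "outer",np.round(cv2.contourArea(c)),np.round(e[0],1),np.round(e[1],1),"axis deg",round(e[2],1))
    if 1: return
print("before");lands(t0);print("after");lands(b)
# bystander change masks (cup, hook, key, stand boxes, top view)
for n,(x0,y0,x1,y1) in dict(hook=(170,180,205,260),cup=(160,295,205,342),key=(440,280,490,350),stand=(450,185,500,252)).items():
    print(n,"max/mean diff",cv2.absdiff(t0["color"],b["color"])[y0:y1,x0:x1].max(),cv2.absdiff(t0["color"],b["color"])[y0:y1,x0:x1].mean().round(2))
# slot edges from the pic: zoom 2.5, right half
for e in ([(581,118),(556,240)],[(629,125),(606,243)]):
    q=cast(b,(np.array(e)-[400,0])/2.5+[240,190],.116);v=q[0]-q[1];print("slot yaw",np.degrees(np.arctan2(v[1],v[0])))
# hatch free (-x) corners triangulated: lower-front corners in pic
for A,B in(((258,326),(690,326)),((30,224),(441,264))) [:1]:pass
def tri(pa,pb):
    ca,va=ray(a,[pa]);cb,vb=ray(b,[pb]);k=np.linalg.lstsq(np.c_[va[0],-vb[0]],cb-ca,rcond=None)[0]
    P=ca+va[0]*k[0];Q=cb+vb[0]*k[1];return ((P+Q)/2).round(4),np.linalg.norm(P-Q).round(4)
f=lambda p,o:np.array(p)/2.5+o
# side pic: corner (378,130) is -x,-y ; (258,326) is -x,+y
print("-x,+y corner",tri(f((258,326),[250,180]),f((441,263),[80,190])))
print("-x,-y corner",tri(f((379,130),[250,180]),f((690,326),[80,190])))
```

```text
before
outer 2831.0 [316.5 261. ] [59.2 61. ] axis deg 58.2
hole 622.0 [312.8 275.6] [18.2 50.2] axis deg 106.4
hole 572.0 [322.5 243.6] [17.3 48. ] axis deg 105.4
after
outer 2828.0 [316.1 262.4] [59.  61.1] axis deg 46.5
hole 608.0 [333.3 265.1] [18.  49.3] axis deg 11.3
hole 598.0 [300.3 258.1] [17.9 49.4] axis deg 12.7
hook max/mean diff 9 1.93
cup max/mean diff 10 2.07
key max/mean diff 10 1.98
stand max/mean diff 14 2.09
slot yaw -12.288698016624622
slot yaw -12.040449834508959
-x,+y corner (array([0.4672, 0.1481, 0.0904]), np.float64(0.0011))
-x,-y corner (array([ 0.4099, -0.0633,  0.0887]), np.float64(0.0016))
```

The hatch is down (free corners at 0.089 to 0.090) and the bystanders are unchanged. The slot, however, measures about 1.52 rad, roughly 0.05 short of the stop. It probably dragged back by floor friction as I relaxed the push. The hatch is now locked, so I can nudge the wall to the stop with the tip clear of the floor, which removes the drag.

Run:
```python
from bench import *
from h import *
def st(n):
    s=sense();F=s["force"]-f0;th=PSI-1.571;ft=F[0]*np.cos(th)+F[1]*np.sin(th)
    d=s["ee_pos"][:2]-C;print(n,round(s["t"],2),s["ee_pos"].round(4),"lead",(-(d@[np.cos(th),np.sin(th)])).round(4),"Ft",ft.round(1),F.round(1));return F,ft
p,r=pose(1.571,.002,.15,1,along=.032)
move_ptp(p,r);f0=sense()["force"]
p[2]=.102;move_linear(p,r,vel=.12);F,_=st("in")
if abs(F[2])<4:
    for l in(.007,.009,.0105,.012,.0135,.015,.0165,.018):
        move_linear(pose(1.571,l,.102,1,along=.032)[0],vel=.04);F,ft=st(l)
        if ft>18:break
p[2]=.102;move_linear(p,vel=.06);st("back")
p[2]=.2;move_linear(p,vel=.15)
move_ptp(np.array([.3,.45,.3]),r);st("away")
a=snapshot("side");b=snapshot("top");pickle.dump((a,b),open("end2.pkl","wb"))
A=cv2.resize(a["color"][190:325,255:405,::-1],None,fx=2,fy=2,interpolation=cv2.INTER_CUBIC)
B=cv2.resize(b["color"][195:330,245:390,::-1],None,fx=4,fy=4,interpolation=cv2.INTER_CUBIC)[:, :500]
A=cv2.copyMakeBorder(A,0,B.shape[0]-A.shape[0],0,0,cv2.BORDER_CONSTANT)
cv2.imwrite("pics/end2.png",np.hstack([A,B]))
t0=pickle.load(open("top0.pkl","rb"));print(cv2.absdiff(t0["color"],b["color"])[180:345,160:205].max(),cv2.absdiff(t0["color"],b["color"])[185:350,440:500].max())
```

```text
in 18.77 [0.5026 0.0291 0.1021] lead 0.0023 Ft -0.3 [-0.1  0.4  1.2]
0.007 19.04 [0.5046 0.0341 0.1027] lead 0.0077 Ft -0.2 [0.2 0.2 0.7]
0.009 19.29 [0.5048 0.0351 0.1023] lead 0.0087 Ft 2.9 [ 0.5 -3.2  1.1]
0.0105 19.54 [0.5053 0.0358 0.1023] lead 0.0095 Ft 5.1 [ 0.2 -5.3  3.4]
0.012 19.79 [0.5053 0.0358 0.1022] lead 0.0096 Ft 8.9 [ 0.  -9.3  4.3]
0.0135 20.04 [0.5053 0.0359 0.1021] lead 0.0097 Ft 11.8 [ -1.3 -11.9   5.7]
0.015 20.29 [0.5053 0.036  0.1019] lead 0.0097 Ft 14.8 [ -2.4 -14.7   5.4]
0.0165 20.54 [0.5052 0.0361 0.1018] lead 0.0098 Ft 18.1 [ -3.8 -17.7   6.4]
back 20.93 [0.5024 0.0296 0.1019] lead 0.0028 Ft 0.3 [ 0.8 -0.6  1. ]
away 23.48 [0.3012 0.4488 0.2996] lead 0.3524 Ft -0.2 [0.5 0.  0.6]
11 12
```

View pics/end2.png

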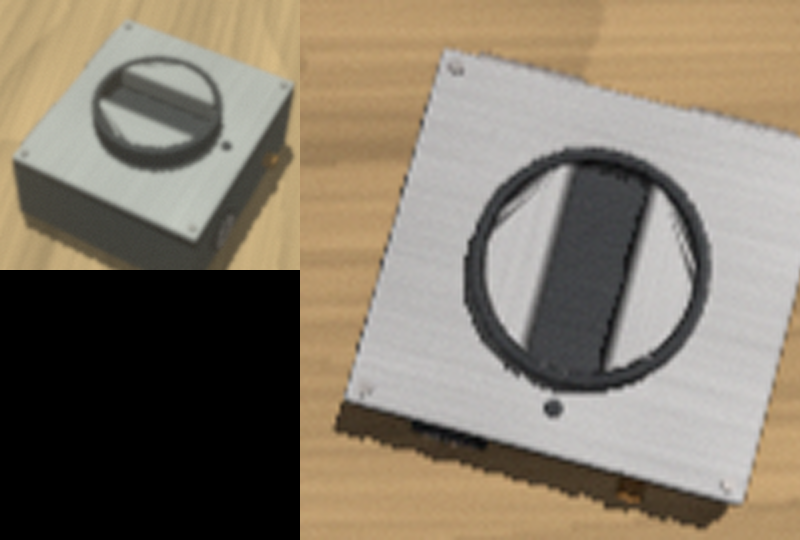

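The slot edges are now at 13.4 to 14.1° in the picture against the plate's 14.4°, so the cam is at its stop. The hatch is down and the robot is clear. I hand in.

```bash
python3 -c "
from bench import *
print(close_job(),sense()['t'])"
```

```text
the job is handed in; nothing more can be done
the job is handed in; nothing more can be done
```

The hatch is shut and locked, and the fastener is at its stop. I set the shut fingers in the slot's -y end and pressed the hatch down until its floor seated at 94 mm. Holding it there with about 12–40 N, I turned the fastener clockwise to a hard stop, lifted out, and handed in at about 23.5 s of the 38 s limit.

- **First check, slightly short:** After the first release the slot measured about 1.52 rad, roughly 0.05 short of the stop. Floor friction probably dragged it back as I relaxed the push.
- **Correction:** With the hatch already locked, I put the tip back in the slot clear of the floor. I nudged the wall until it stopped moving, with the force rising to 18 N.
- **Final check:** The slot edges measured 13.4–14.1° in the last picture against the plate's 14.4°, so the cam is within about 0.02 rad of the stop.
- **Hatch held shut:** After the first release its free corners measured 89–90 mm high. That is about 4 mm lower than the expected rest on the cam would put them, within or near calibration and pixel error. On lifting, the finger lost contact at 97–98 mm instead of following the hatch up ajar. The last picture still shows the hatch down.
- **Bystanders:** The key, spring hook, cup and stop stand with its button show no change in the top view beyond image noise.

The tangential force during the turn was lower than the quoted turning torque suggested, about 2 N instead of 7 N. A picture taken mid-turn showed the rotor following.

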